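Brake check on the bench whirler

TASK

Check the hand brake of the bench whirler, pushing only, with the outside of the fingers: grip nothing. Press the brake lever in towards its fixed bar until the brake bites and stops it firmly short of the bar, and keep up that firm but unforced push for a full second. Then let the lever right back out, and show that the brake no longer drags by pushing one of the two pins on the wheel head round a good quarter turn and leaving the wheel standing still; disturb nothing else on the bench.

Things in the scene. Friction and masses are not known exactly. Their poses are not given: they have to be found in the camera images.
- whirler: The bench whirler: a dark cast foot (176 mm wide, bolted to the bench) with a spindle and a round, flat metal wheel head (210 mm diameter, top 94 mm above the bench). A flat arm of the foot carries the brake on its own -y side. Origin: on the bench under the wheel's axis. z is up; at yaw 0 its -x side faces the robot. It stands at a different place and turned differently (about -10 to +45 degrees of yaw) every time.
- wheel_centre (a point): Centre of the wheel head's top face, on the wheel's vertical axis. The head is 16 mm thick and turns either way without end; with the brake off it needs under 1 N at a pin and soon stops when let go.
- wheel_head: The wheel head; origin on the wheel's axis at the head's underside, x towards pin_a, z up. It starts at any angle.
- pin_a (a point): Centre of one of the two upright steel locating pins on the wheel head: 12 mm diameter, 18 mm high above the head's top, 82 mm from the axis. The point is half-way up the pin (9 mm above the head's top). The two pins look alike.
- pin_b (a point): The same point of the other pin, directly opposite.
- brake_lever (a joint): Angle of the brake lever about its upright pivot, rad: 0 at rest, out; grows as the lever is pressed towards the bar; it would meet the bar at 0.40. A spring returns it: about 2 N at lever_face to start it, 3.5 N at 0.2 rad. The brake's adjustment varies: the shoe meets the wheel rim somewhere between 0.09 and 0.24 rad and the lever then stops hard. A push of 8 to 15 N kept up at lever_face is firm; over 40 N is forcing it.
- lever_pivot (a point): On the lever's pivot axis, at the mid-height of the blade (87 mm above the bench).
- lever_face (a point): The point to press: on the lever's flat face that looks away from the bar, 115 mm along the lever from the pivot, at mid-height (87 mm above the bench); it moves with the lever. The lever is pushed from here straight towards the bar. Open bench lies below it, and there is free room of 60 mm in front of this face.
- lever_blade: The half of the lever's straight blade that looks away from the bar, with the ball at its end. The blade is a flat bar on edge, 9 mm thick in all, 17 mm high, reaching about 175 mm from the pivot to the end of the ball. Its origin is at the pivot; at rest it runs along its own -x, and is pressed towards its own -y.
- lever_outer: The other half of the same blade: the side that looks at the bar. It is not to be touched (no hooking or pinching of the lever). Origin and axes as lever_blade.
- brake_shoe: Black block (30 x 12 x 15 mm) on the lever's short arm beyond the pivot; it is pressed against the wheel's rim as the lever is pressed in. Origin at its centre.
- bar_mid (a point): Middle of the fixed bar: on its axis, beside lever_face, 66 mm from the middle of the blade at rest, at the same height.
- grip_bar: The fixed hand bar: a steel tube with a black rubber grip (27 mm diameter, 120 mm long) lying level beside the lever, on the side to which the lever is pressed. Not to be touched. Origin on the bench under the lever's pivot.
- caliper: Steel caliper (238 x 74 x 13 mm) lying loose in front, left of the whirler; bystander. Origin at the centre of its underside.
- brass_weight: Knobbed weight (50 mm diameter, 50 mm high) standing to the left; bystander. Origin at the centre of its underside.
- cream_cup: Cream cup upside down (70 mm diameter, 75 mm high), standing behind on the right; bystander. Origin at the centre of its underside.
- rasp: Rasp with wooden handle (205 x 22 x 14 mm) lying on the right; bystander. Origin at the centre of its underside.

How it is judged:
On the way, in this order (a step that is already met when the one before it is completed fails the run):
1. the lever is pressed in by the fingers (over 5 N) until the shoe bears on the wheel rim (over 5 N), short of the bar, and held so for 0.9 s (contact force between the fingers and lever_blade above 5 N and contact force between brake_shoe and wheel_head above 5 N and value of joint brake_lever between 0.05 and 0.36 rad), for 0.9 s.
2. the lever is let right back out and is free of the fingers (value of joint brake_lever below 0.03 rad and contact force between the fingers and lever_blade below 0.3 N), for 0.2 s.
3. with the lever out, the wheel head is pushed round by about a quarter turn (pin 95 mm or more from where it started) (value of joint brake_lever below 0.03 rad and distance of pin_a from where it was at the start of the episode above 0.095 m), for 0.1 s.
At the end, for the whole second after the job is handed in: The lever is back out (under 0.03 rad), the wheel head stands still (under 0.05 rad/s) with its pins 95 mm or more (71 degrees of turn or more) from where they started, and the caliper, weight, cup and rasp are within 20 mm of where they stood (all of step 3 and angular speed of wheel_head below 0.05 rad/s and distance of each of caliper, brass_weight, cream_cup, rasp from where it was at the start of the episode below 0.02 m); the robot touches nothing.
It fails at once if the lever is forced (over 40 N) (contact force between the fingers and lever_blade above 40 N).
It fails at once if the lever is hooked or pinched: its bar side is touched (contact force between the fingers and lever_outer above 2 N).
It fails at once if the fixed bar is gripped or leant on (contact force between the fingers and grip_bar above 3 N).
It fails at once if the wheel head or a pin is gripped or pressed hard (over 25 N) (contact force between the fingers and wheel_head above 25 N).
It fails at once if a bystander is lifted, carried or knocked aside (distance of any of caliper, brass_weight, cream_cup, rasp from where it was at the start of the episode above 0.02 m).
It also fails if it takes over 56 s, if anything falls off the work surface, if the arm or the gripper's body presses on something with over 40 N, if the wrist force passes 120 N, or if a joint passes its speed limit or range.

ROBOT

A 7-joint arm with a two-finger parallel gripper is mounted at the origin on a cart in front of the work surface, level with it; the furniture and walls round the work are solid. World frame = base frame: x ahead of the robot, y to its left, z up, the work surface at z = 0. Lengths are in m, angles in rad, forces in N, time in s.
With the tool pointing down it reaches from about 0.4 to 0.85 m from the base axis. Payload 4.5 kg.
Tool frame: the origin (TCP) lies at the very end of the fingers, on their centre line; the grasp point (between the pads) lies 19 mm behind it (r.grip_point_offset is the distance from the TCP to the grasp point, in m); z points along the fingers, y is the line along which they close (so a half turn about z gives the same grasp; the last joint's range is limited). The gripper opens to 88 mm and grips with 3 to 60 N. Pads are 18 mm wide; open, the fingers measure 123 mm over their backs; the gripper's body (75 mm by 187 mm) begins 45 mm behind the grasp point.
Start: joints at [-1.121, 0.689, -0.195, 1.565, 0.157, 0.902, -0.215], TCP at [0.252, 0.572, 0.239] pointing down, gripper open.
Joint ranges: [-3.01, 3.01], [-0.46, 2.08], [-1.47, 1.51], [0.13, 2.56], [-1, 4.14], [0.04, 2.09], [-2.66, 2.66]. Speed limits (rad/s): [2.57, 2.57, 3.14, 3.14, 3.14, 3.14, 3.14].

INTERFACE

Orientations are given as a unit quaternion [x, y, z, w].
In Python, from plant import r gives the robot as it stands.
- The arm moves only by the tool carry_out, never from a script. Its argument "rows" is a list of rows, each a list of 3 entries, a list of its own where there are three numbers: the shift along the tool's x, y, z in cm, then the turn, a rotation vector about the tool's x, y, z in degrees, then the closure, from 0 (fully open) to 1 (shut). A call has 1 to 12 rows; each row is the pose to reach, as a shift and turn from the pose commanded when the call began, along the tool's axes at that moment; what a row does not reach only later rows make up. A row lasts 1/10 s, in which the tool goes at most 50 mm and 8.59 degrees, less where a joint would pass 70% of its speed; a pose out of reach is approached as far as the arm can. A call with a gripper value outside its range is refused whole. The fingers move at their own pace and stop on an object; "newtons" is the grip in N (left out, the last holds). Time passes only in rows, so rows that repeat a pose let the fingers close. It gives the time, the measured TCP pose, the force, the opening and the grip force at its end, in the units of the state.
- r.get_state(): the state, without advancing time (a new reading comes with each control period).
- r.snapshot(name): name is "scene" or "top" or "wrist"; returns a dict with "image" (420x560x3 uint8, red, green, blue), "fx", "fy", "cx", "cy" (pixels), "dist_coeffs" ([k1, k2, p1, p2, k3] as OpenCV has them; the pictures are not rectified), "pose" (4x4, takes a point from camera to world coordinates). Camera axes: x right, y up, looking along -z (the intrinsics and any distortion apply to the point x, -y, -z); pixel columns grow to the right and rows downward; lengths in m; the calibration is good to about 2 mm. A picture is of the moment at which its call begins. There is no depth.
- r.finish_job(): hands the job in; it is judged then, once.
The state is a dict: "clock": time; "q": joint angles; "qd": joint speeds; "joint_torque": joint torques, N m; "tool_pos": TCP position; "eef_rot": TCP orientation; "contact_force": force on the tool from outside, world axes, zero at the start; "moment": the same for the moment, N m; "opening": opening from 0.0 (shut) to 1.0 (fully open); "finger_force": force on a finger pad.
Only numpy, scipy, OpenCV 4.12 (cv2) and the standard library are available. Lean on these libraries where they do the work, as an engineer would, in place of code of your own. Each camera call takes 0.05 s, during which the arm holds its last target. There are 200 camera calls.

## Working session

There is one attempt and no reset: what is moved stays moved. The work goes in short steps, Python scripts to look and compute and a tool call to move; the robot and the scene stay as the last step left them, time stands still between calls to the robot, and variables do not carry over. Pictures are saved under pics/ and viewed, at most 10 in all, crops included, and the job is handed in when it is done.

Besides the shell and the picture viewer there is one more tool, called after "Emit:" by a JSON object that holds its "api" and its "payload". carry_out: Moves the arm, as the interface text tells. Its arguments: {"type":"object","properties":{"rows":{"type":"array"},"newtons":{"type":"number"}},"required":["rows"]}

```bash
ls; mkdir -p pics
cat > h.py <<'E'
import numpy as np, cv2, json
from plant import r
def snap(name, fn):
    s=r.snapshot(name); cv2.imwrite(f'pics/{fn}.png', s['image'][...,::-1])
    np.savez(f'pics/{fn}.npz', **{k:np.array(v) for k,v in s.items()}); return s
def load(fn): return dict(np.load(f'pics/{fn}.npz'))
def K(s): return np.array([[s['fx'],0,s['cx']],[0,s['fy'],s['cy']],[0,0,1.]],float)
def ray(s,uv):
    p=cv2.undistortPoints(np.array(uv,float).reshape(-1,1,2),K(s),np.array(s['dist_coeffs'],float)).reshape(-1,2)
    d=np.c_[p[:,0],-p[:,1],-np.ones(len(p))]@np.array(s['pose'])[:3,:3].T
    return np.array(s['pose'])[:3,3],d
def onz(s,uv,z):
    o,d=ray(s,uv); return o+d*((z-o[2])/d[:,2])[:,None]
def proj(s,P):
    T=np.linalg.inv(s['pose']); p=np.atleast_2d(P)@T[:3,:3].T+T[:3,3]; p=p*[1,-1,-1]
    return cv2.projectPoints(p,np.zeros(3),np.zeros(3),K(s),np.array(s['dist_coeffs'],float))[0].reshape(-1,2)
E
python3 - <<'E'
from h import *
np.set_printoptions(precision=4,suppress=True)
for n in ['top','scene']:
    s=snap(n,n+'0'); print(n,s['fx'],s['pose'],s['dist_coeffs'])
st=r.get_state(); print(st)
a=cv2.imread('pics/top0.png');cv2.imwrite('pics/top0b.png',cv2.resize(a,(800,600),interpolation=cv2.INTER_CUBIC))
E
```

```text
pics
top 408.8231576585376 [[ 0.0264  0.9858 -0.1656  0.3382]
 [-0.9992  0.0307  0.0238 -0.0638]
 [ 0.0286  0.1648  0.9859  1.2561]
 [ 0.      0.      0.      1.    ]] [0.0186 0.     0.     0.     0.    ]
scene 519.1813664795342 [[-0.6473  0.5162 -0.5608 -0.5416]
 [-0.7621 -0.4245  0.4889  0.8502]
 [ 0.0143  0.7439  0.6682  1.3424]
 [ 0.      0.      0.      1.    ]] [-0.0573  0.      0.      0.      0.    ]
{'clock': 0.1, 'q': array([-1.1212,  0.6899, -0.1945,  1.5662,  0.1573,  0.9025, -0.2151]), 'qd': array([-0.0001, -0.001 , -0.0007, -0.0014,  0.0006, -0.0002, -0.0006]), 'joint_torque': array([ -0.0034, -52.8498,  -1.2716, -15.3839,  -0.0525,   0.0019,
         0.    ]), 'tool_pos': array([0.2523, 0.5712, 0.238 ]), 'eef_rot': array([ 0.2064,  0.9785, -0.0008, -0.0001]), 'contact_force': array([-0.3922, -0.0348,  0.247 ]), 'moment': array([ 0.0353,  0.0232, -0.019 ]), 'finger_force': 0.0, 'opening': 1.0045435899668937}
```

View pics/top0b.png

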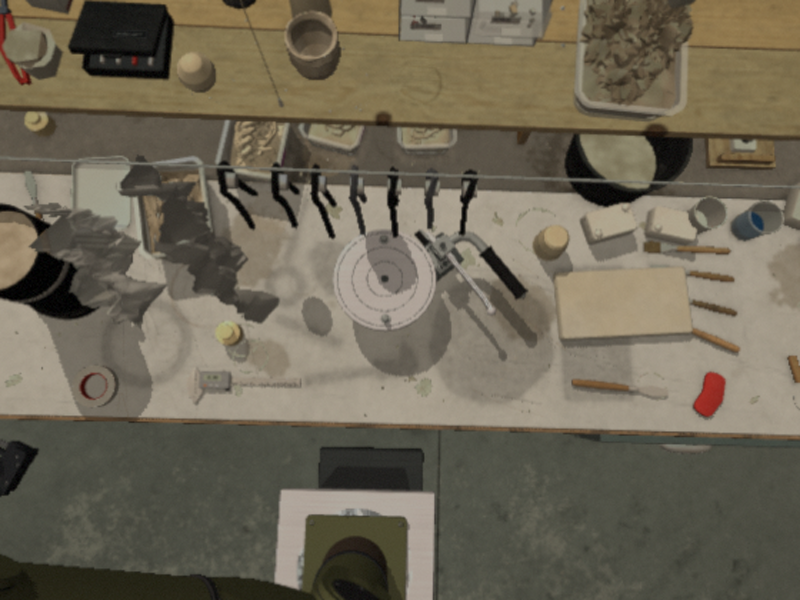

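View pics/scene0.png

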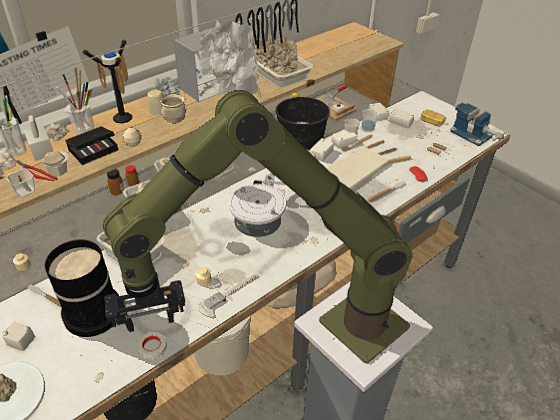

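The top view (at 800x600) shows the wheel at about (385,280) and pins near (384,239) and (387,319). The lever runs from about (440,245) to its ball at (491,310), with the bar grip at about (503,272) to its right. In the scene view the arm hides the lever. I'll zoom in and measure.

Run:
```python
from h import *
np.set_printoptions(precision=4,suppress=True)
a=cv2.imread('pics/top0.png')[150:255,220:380]
cv2.imwrite('pics/crop.png',cv2.resize(a,(800,525),interpolation=cv2.INTER_CUBIC))
s=load('top0')
print(onz(s,[[269.5,196]],.094), onz(s,[[269,167],[271,223]],.112), onz(s,[[308,172],[343.5,217]],.087), onz(s,[[352,190]],.087))
```

```text
[[ 0.5762 -0.0446  0.094 ]] [[ 0.6578 -0.0407  0.112 ]
 [ 0.495  -0.0517  0.112 ]] [[ 0.6535 -0.1556  0.087 ]
 [ 0.5224 -0.2612  0.087 ]] [[ 0.6034 -0.286   0.087 ]]
```

View pics/crop.png

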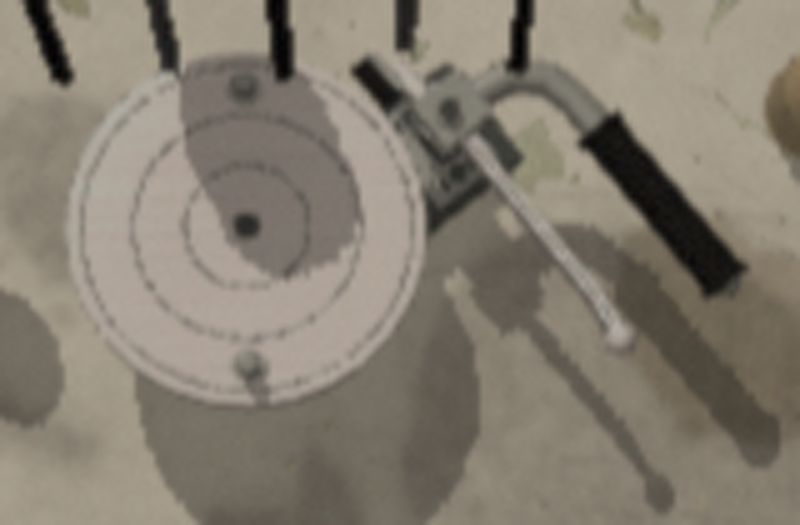

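The lever (pivot to ball) runs at about 37.6° yaw. The ball is about 0.162 m from the pivot, which fits the given sizes. lever_face is near (0.558,-0.231,0.087) and the press direction is (0.61,-0.79). I'll move above the approach spot with the fingers shut.

Emit:
{"api": "carry_out", "payload": {"rows": [[[-14, -11, -2], [0, 0, 30], 1], [[-28.5, -22.4, -2], [0, 0, 60], 1], [[-28.5, -22.4, -2], [0, 0, 60], 1], [[-28.5, -22.4, -2], [0, 0, 60], 1], [[-28.5, -22.4, -2], [0, 0, 60], 1], [[-28.5, -22.4, -2], [0, 0, 60], 1], [[-28.5, -22.4, -2], [0, 0, 60], 1], [[-28.5, -22.4, -2], [0, 0, 60], 1], [[-28.5, -22.4, -2], [0, 0, 60], 1]]}}

```text
clock: 1.0
tool_pos: [0.4237, 0.2494, 0.2587]
eef_rot: [0.669, 0.743, -0.0, 0.0]
contact_force: [0.2, 0.9, -0.3]
opening: 0.204
finger_force: 0.0
```

Emit:
{"api": "carry_out", "payload": {"rows": [[[-44.2, 5.3, 3], [0, 0, 58.4], 1], [[-44.2, 5.3, 3], [0, 0, 58.4], 1], [[-44.2, 5.3, 3], [0, 0, 58.4], 1], [[-44.2, 5.3, 3], [0, 0, 58.4], 1], [[-44.2, 5.3, 3], [0, 0, 58.4], 1], [[-44.2, 5.3, 3], [0, 0, 58.4], 1], [[-44.2, 5.3, 5.9], [0, 0, 58.4], 1], [[-44.2, 5.3, 5.9], [0, 0, 58.4], 1], [[-44.2, 5.3, 5.9], [0, 0, 58.4], 1], [[-44.2, 5.3, 5.9], [0, 0, 58.4], 1], [[-44.2, 5.3, 5.9], [0, 0, 58.4], 1], [[-44.2, 5.3, 5.9], [0, 0, 58.4], 1]]}}

```text
clock: 2.2
tool_pos: [0.5236, -0.1786, 0.1993]
eef_rot: [0.945, 0.326, 0.0, -0.001]
contact_force: [0.3, 0.1, 0.2]
opening: 0.005
finger_force: 0.0
```

Run:
```python
from h import *
np.set_printoptions(precision=4,suppress=True)
st=r.get_state(); print(st['tool_pos'],st['eef_rot'],st['q'],st['opening'],st['contact_force'])
s=snap('wrist','w1'); print(s['fx'],s['pose'],s['dist_coeffs'])
```

```text
[ 0.5236 -0.1786  0.1993] [ 0.9454  0.3259  0.0002 -0.0013] [ 0.0837  0.6646  0.2742  1.84   -0.2743  0.6751 -0.3887] 0.005244709905569754 [0.3301 0.1349 0.1819]
333.6496112809618 [[ 0.6158  0.7496  0.2428  0.5856]
 [-0.7879  0.5867  0.1871 -0.1309]
 [-0.0022 -0.3065  0.9519  0.3445]
 [ 0.      0.      0.      1.    ]] [0.0137 0.     0.     0.     0.    ]
```

View pics/w1.png

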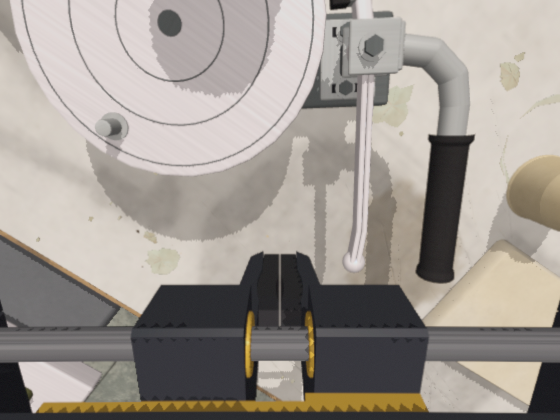

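The wrist view shows the ball at (354,262), the blade running up to the pivot block at (373,46), the near pin at about (110,127), the hub at (170,22) and the bar at (440,205). Next I'll compute world points from these pixels.

Run:
```python
from h import *
np.set_printoptions(precision=4,suppress=True)
s=load('w1')
ball=onz(s,[[354,262]],.087)[0]; print('ball',ball,'bolt',onz(s,[[373,46]],.11),'hub',onz(s,[[170,22]],.094),'pin',onz(s,[[105,128]],.112),onz(s,[[121,125]],.094),'bar',onz(s,[[452,138],[436,277]],.087))
im=s['image'].astype(int); 
for v in (100,140,180,220):
    print(v, im[v,350:385].mean(1).astype(int))
st=load('top0'); print('top ball',onz(st,[[344,216.6]],.087),'bolt',onz(st,[[310.4,172.4]],.11))
```

```text
ball [ 0.5203 -0.2621  0.087 ] bolt [[ 0.6473 -0.1576  0.11  ]] hub [[ 0.5789 -0.0429  0.094 ]] pin [[ 0.4978 -0.0488  0.112 ]] [[ 0.5    -0.0505  0.094 ]] bar [[ 0.6436 -0.2505  0.087 ]
 [ 0.5533 -0.3273  0.087 ]]
100 [ 75  77  76  75  76  78  93 117 121 120 127 176 200 212 213 212 202 170
 195 209 213 213 199 136 106 105 103 104 104 104 105 104 104 104 105]
140 [192 191 192 192 189 148 123 122 123 142 197 213 216 214 200 149 193 210
 216 214 205 191 201 203 204 205 205 206 205 206 205 206 206 206 205]
180 [181 181 181 176 131 120 124 135 177 202 214 215 206 174 185 204 216 214
 204 155 143 142 142 142 142 142 143 142 142 140 139 139 140 140 142]
220 [185 181 165 128 124 126 145 196 210 215 214 200 174 200 213 215 206 158
 122 116 116 117 116 117 116 115 114 114 113 114 114 115 116 116 116]
top ball [[ 0.5236 -0.2627  0.087 ]] bolt [[ 0.6464 -0.1608  0.11  ]]
```

Run:
```python
from h import *
np.set_printoptions(precision=4,suppress=True)
s=load('w1')
P=onz(s,[[367,100],[365.2,140],[363.4,180],[362,220]],.0955); print(P)
t=P[0]-P[-1]; t/=np.linalg.norm(t); yaw=np.arctan2(t[1],t[0]); d=np.array([t[1],-t[0],0]); print('yaw',np.degrees(yaw),'d',d)
ball=np.array([.521,-.262,.087]); q=P[-1]+t*((ball-P[-1])@t)
face=q+t*.051-d*.0045; face[2]=.087; print('face',face,'along P',[(p-q)@t for p in P])
st=r.get_state(); p=st['tool_pos']; print('gap along d to closed finger back', (face-p)@d-.0175, 'along t',(face-p)@t)
from scipy.spatial.transform import Rotation as R
Rm=R.from_quat(st['eef_rot']).as_matrix(); print(Rm); print('tool shift to put contact 30mm short', (face-d*.0475+np.array([0,0,.072-.087])-p)@Rm*100, np.degrees(np.arctan2(Rm[1,1],Rm[0,1])), np.degrees(np.arctan2(d[1],d[0])))
```

```text
[[ 0.6232 -0.1796  0.0955]
 [ 0.6017 -0.1976  0.0955]
 [ 0.5787 -0.2169  0.0955]
 [ 0.554  -0.238   0.0955]]
yaw 40.162362760367564 d [ 0.645  -0.7642  0.    ]
face [ 0.559  -0.2279  0.087 ] along P [np.float64(0.13119555160005883), np.float64(0.10324598550265461), np.float64(0.07313970337576882), np.float64(0.04064493887453337)]
gap along d to closed finger back 0.04296209995434993 along t -0.004753078978574569
[[ 0.7874  0.6164 -0.    ]
 [ 0.6164 -0.7874  0.0022]
 [ 0.0014 -0.0018 -1.    ]]
tool shift to put contact 30mm short [-0.4446  1.3356 12.7564] -51.944556619895344 -49.83763723963244
```

Emit:
{"api": "carry_out", "payload": {"rows": [[[-0.4, 1.3, 4], [0, 0, -2], 1], [[-0.4, 1.3, 8], [0, 0, -2], 1], [[-0.4, 1.3, 11], [0, 0, -2], 1], [[-0.4, 1.3, 12.7], [0, 0, -2], 1], [[-0.4, 1.3, 12.7], [0, 0, -2], 1], [[-0.4, 1.3, 12.7], [0, 0, -2], 1], [[-0.4, 1.3, 12.7], [0, 0, -2], 1]]}}

```text
clock: 2.95
tool_pos: [0.5289, -0.1942, 0.0741]
eef_rot: [0.94, 0.341, 0.001, 0.001]
contact_force: [0.8, 0.2, 0.0]
opening: 0.004
finger_force: 0.0
```

Emit:
{"api": "carry_out", "payload": {"rows": [[[0, 0.7, 0], [0, 0, 0], 1], [[0, 1.4, 0], [0, 0, 0], 1], [[0, 2.0, 0], [0, 0, 0], 1], [[0, 2.4, 0], [0, 0, 0], 1], [[0, 2.4, 0], [0, 0, 0], 1], [[0, 2.4, 0], [0, 0, 0], 1], [[0, 2.4, 0], [0, 0, 0], 1]]}}

```text
clock: 3.65
tool_pos: [0.5428, -0.2128, 0.0725]
eef_rot: [0.94, 0.34, -0.0, -0.0]
contact_force: [-0.4, -0.7, 0.0]
opening: 0.01
finger_force: 0.0
```

Emit:
{"api": "carry_out", "payload": {"rows": [[[0, 0.3, 0], [0, 0, 0], 1], [[0, 0.6, 0], [0, 0, 0], 1], [[0, 0.9, 0], [0, 0, 0], 1], [[0, 1.0, 0], [0, 0, 0], 1], [[0, 1.0, 0], [0, 0, 0], 1], [[0, 1.0, 0], [0, 0, 0], 1]]}}

```text
clock: 4.25
tool_pos: [0.5492, -0.2204, 0.0726]
eef_rot: [0.94, 0.34, -0.0, -0.0]
contact_force: [-1.3, 0.7, -0.1]
opening: 0.005
finger_force: 1.1
```

Emit:
{"api": "carry_out", "payload": {"rows": [[[0, 0.2, 0], [0, 0, 0], 1], [[0, 0.4, 0], [0, 0, 0], 1], [[0, 0.6, 0], [0, 0, 0], 1], [[0, 0.8, 0], [0, 0, 0], 1], [[0, 0.8, 0], [0, 0, 0], 1]]}}

```text
clock: 4.75
tool_pos: [0.5549, -0.227, 0.0726]
eef_rot: [0.94, 0.34, 0.0, -0.0]
contact_force: [-1.5, 3.1, 0.3]
opening: 0.005
finger_force: 1.4
```

Emit:
{"api": "carry_out", "payload": {"rows": [[[0, 0.1, 0], [0, 0, 0], 1], [[0, 0.2, 0], [0, 0, 0], 1], [[0, 0.3, 0], [0, 0, 0], 1], [[0, 0.3, 0], [0, 0, 0], 1]]}}

```text
clock: 5.15
tool_pos: [0.5554, -0.2275, 0.0725]
eef_rot: [0.94, 0.341, -0.001, -0.002]
contact_force: [-3.1, 5.7, 3.0]
opening: 0.003
finger_force: 3.4
```

Emit:
{"api": "carry_out", "payload": {"rows": [[[0, 0.1, 0], [0, 0, 0], 1], [[0, 0.2, 0], [0, 0, 0], 1], [[0, 0.2, 0], [0, 0, 0], 1]]}}

```text
clock: 5.45
tool_pos: [0.5557, -0.2278, 0.0724]
eef_rot: [0.94, 0.341, -0.002, -0.003]
contact_force: [-5.5, 7.2, 6.2]
opening: 0.003
finger_force: 5.0
```

Emit:
{"api": "carry_out", "payload": {"rows": [[[0, 0.1, 0], [0, 0, 0], 1], [[0, 0.2, 0], [0, 0, 0], 1], [[0, 0.2, 0], [0, 0, 0], 1]]}}

```text
clock: 5.75
tool_pos: [0.5559, -0.2281, 0.0724]
eef_rot: [0.94, 0.341, -0.002, -0.005]
contact_force: [-8.6, 9.5, 9.3]
opening: 0.005
finger_force: 6.7
```

Emit:
{"api": "carry_out", "payload": {"rows": [[[0, 0, 0], [0, 0, 0], 1], [[0, 0, 0], [0, 0, 0], 1], [[0, 0, 0], [0, 0, 0], 1], [[0, 0, 0], [0, 0, 0], 1], [[0, 0, 0], [0, 0, 0], 1], [[0, 0, 0], [0, 0, 0], 1], [[0, 0, 0], [0, 0, 0], 1], [[0, 0, 0], [0, 0, 0], 1], [[0, 0, 0], [0, 0, 0], 1], [[0, 0, 0], [0, 0, 0], 1], [[0, 0, 0], [0, 0, 0], 1], [[0, 0, 0], [0, 0, 0], 1]]}}

```text
clock: 6.95
tool_pos: [0.5559, -0.228, 0.0724]
eef_rot: [0.94, 0.341, -0.002, -0.005]
contact_force: [-7.7, 9.6, 8.8]
opening: 0.006
finger_force: 6.6
```

Run:
```python
from h import *
np.set_printoptions(precision=4,suppress=True)
st=r.get_state(); print(st['tool_pos'],st['eef_rot'],st['contact_force'],st['clock'],st['moment'])
snap('wrist','w2')
```

```text
[ 0.5559 -0.228   0.0724] [ 0.94    0.3412 -0.0022 -0.0047] [-7.6774  9.6291  8.7645] 6.95 [1.8343 1.541  0.1353]
```

View pics/w2.png

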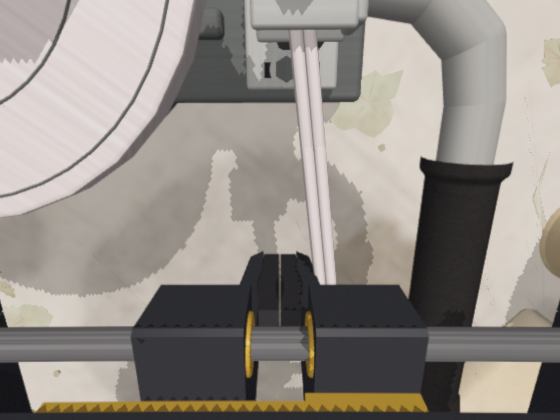

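The wrist view shows the finger backs bearing on the blade near (322,270). The blade is tilted towards the bar and well clear of it. I'll measure the lever angle before letting go.

Run:
```python
from h import *
np.set_printoptions(precision=4,suppress=True)
s=load('w2'); g=s['image'].astype(int).mean(2)
for v in (60,120,180,240): print(v,g[v,285:335].astype(int))
```

```text
60 [ 77  80  79  79  79  84 103 128 165 189 198 206 212 214 216 216 216 211
 204 192 146 154 186 195 203 211 214 215 215 216 213 207 196 168 175 179
 180 181 181 182 183 182 181 181 182 182 182 182 182 182]
120 [163 164 164 165 164 164 164 164 164 164 164 160 142 133 167 191 200 207
 212 212 214 214 213 204 191 168 143 179 195 202 207 212 213 214 214 210
 201 188 157 161 159 161 166 182 167 174 188 190 188 187]
180 [140 139 138 138 137 136 136 137 137 138 138 138 139 140 139 139 139 137
 130 131 162 191 203 212 216 216 216 215 211 205 192 145 163 191 202 211
 216 216 216 215 212 206 194 145 141 141 143 144 146 146]
240 [188 187 187 187 187 186 187 187 187 187 187 186 187 187 187 187 187 187
 186 183 180 181 181 178 164 135 159 189 201 210 215 216 216 215 208 197
 171 151 184 197 207 215 216 216 215 211 204 191 168 175]
```

Run:
```python
from h import *
for f,uv in (('w1',[[367,100],[365.2,140],[363.4,180],[362,220]]),('w2',[[305.3,60],[310.8,120],[316,180],[321.7,240]])):
    P=onz(load(f),uv,.0955); t=P[0]-P[-1]; print(f,np.degrees(np.arctan2(t[1],t[0])),P[[0,-1]])
```

```text
w1 40.162362760367564 [[ 0.62315268 -0.17962468  0.0955    ]
 [ 0.5539521  -0.23802582  0.0955    ]]
w2 46.89180898555937 [[ 0.63149584 -0.17683252  0.0955    ]
 [ 0.58641342 -0.22499485  0.0955    ]]
```

The lever turned 6.7° (0.117 rad). It stopped hard and was held at about 12 N for over 1.2 s. I'll let it back out now.

Emit:
{"api": "carry_out", "payload": {"rows": [[[0, -0.8, 0], [0, 0, 0], 1], [[0, -1.6, 0], [0, 0, 0], 1], [[0, -2.4, 0], [0, 0, 0], 1], [[0, -3.2, 0], [0, 0, 0], 1], [[0, -4, 0], [0, 0, 0], 1], [[0, -4, 0], [0, 0, 0], 1], [[0, -4, 0], [0, 0, 0], 1], [[0, -4, 0], [0, 0, 0], 1], [[0, -4, 0], [0, 0, 0], 1]]}}

```text
clock: 7.9
tool_pos: [0.5338, -0.2021, 0.0727]
eef_rot: [0.94, 0.34, 0.0, 0.0]
contact_force: [0.9, -0.4, 0.8]
opening: 0.006
finger_force: 0.0
```

Emit:
{"api": "carry_out", "payload": {"rows": [[[0, 0, -3], [0, 0, 0], 1], [[0, 0, -7], [0, 0, 0], 1], [[0, 0, -11], [0, 0, 0], 1], [[0, 0, -12.5], [0, 0, 0], 1], [[0, 0, -12.5], [0, 0, 0], 1], [[0, 0, -12.5], [0, 0, 0], 1], [[0, 0, -12.5], [0, 0, 0], 1]]}}

```text
clock: 8.6
tool_pos: [0.5326, -0.2012, 0.1962]
eef_rot: [0.94, 0.34, -0.001, -0.001]
contact_force: [0.8, 0.9, 0.2]
opening: 0.006
finger_force: 0.0
```

Run:
```python
from h import *
np.set_printoptions(precision=4,suppress=True)
s=snap('wrist','w3'); st=r.get_state(); print(st['tool_pos'],st['eef_rot'],st['contact_force'],st['q'])
```

```text
[ 0.5326 -0.2012  0.1962] [ 0.9403  0.3402 -0.0011 -0.001 ] [ 0.1921 -0.484  -0.8253] [ 0.1238  0.6876  0.2681  1.793  -0.2644  0.6991 -0.3387]
```

View pics/w3.png

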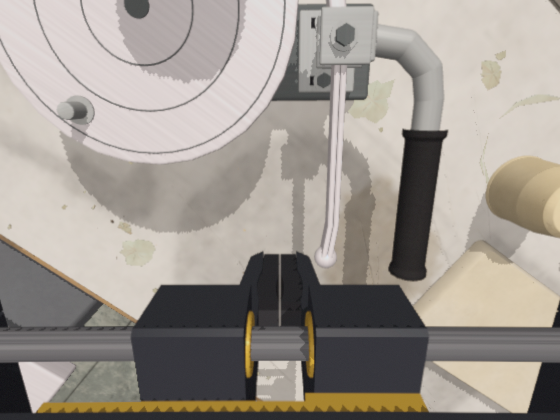

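The lever is back out. The near pin top is at (66,110), its base at (80,109), and the hub at (136,6). I'll plan the pin push from these.

Run:
```python
from h import *
from scipy.spatial.transform import Rotation as R
np.set_printoptions(precision=4,suppress=True)
s=load('w3'); W=onz(s,[[136,6]],.094)[0]; pt=onz(s,[[66,110]],.112)[0]; pb=onz(s,[[82,109]],.094)[0]; print(W,pt,pb)
P=onz(s,[[339,80],[334.5,160],[331.5,220]],.0955);t=P[0]-P[-1];print(np.degrees(np.arctan2(t[1],t[0])))
pin=(pt+pb)/2; v=pin-W; print('r',np.hypot(*v[:2]),'ang',np.degrees(np.arctan2(v[1],v[0])))
st=r.get_state(); Rm=R.from_quat(st['eef_rot']).as_matrix(); n=np.array([np.cos(np.radians(50)),np.sin(np.radians(50)),0])
tgt=pin-n*.035; tgt[2]=.2; print(tgt,(tgt-st['tool_pos'])@Rm*100)
```

```text
[ 0.5772 -0.0432  0.094 ] [ 0.4976 -0.0479  0.112 ] [ 0.498  -0.0481  0.094 ]
39.67280866800634
r 0.07949231613258105 ang -176.53315794276244
[ 0.4753 -0.0748  0.2   ] [  3.684  -13.381   -0.3533]
```

Emit:
{"api": "carry_out", "payload": {"rows": [[[1.2, -4, -0.4], [0, 0, -5], 1], [[2.5, -8, -0.4], [0, 0, -10], 1], [[3.5, -11.5, -0.4], [0, 0, -10], 1], [[3.7, -13.4, -0.4], [0, 0, -10], 1], [[3.7, -13.4, -0.4], [0, 0, -10], 1], [[3.7, -13.4, 3], [0, 0, -10], 1], [[3.7, -13.4, 7], [0, 0, -10], 1], [[3.7, -13.4, 9.6], [0, 0, -10], 1], [[3.7, -13.4, 9.6], [0, 0, -10], 1], [[3.7, -13.4, 9.6], [0, 0, -10], 1], [[3.7, -13.4, 9.6], [0, 0, -10], 1]]}}

```text
clock: 9.75
tool_pos: [0.4772, -0.0758, 0.1027]
eef_rot: [0.907, 0.42, 0.001, 0.001]
contact_force: [0.1, 0.1, -0.4]
opening: 0.001
finger_force: 0.0
```

Run:
```python
from h import *
from scipy.spatial.transform import Rotation as R
np.set_printoptions(precision=4,suppress=True)
st=r.get_state(); Rm=R.from_quat(st['eef_rot']).as_matrix(); pin=np.array([.497,-.048,.103]); print(st['tool_pos'],st['contact_force'],'x ang',np.degrees(np.arctan2(Rm[1,0],Rm[0,0])),'pin in tool cm',(pin-st['tool_pos'])@Rm*100)
```

```text
[ 0.4772 -0.0758  0.1027] [ 0.0765  0.1288 -0.4479] x ang 49.72682774369212 pin in tool cm [ 3.3968 -0.2885 -0.0273]
```

Emit:
{"api": "carry_out", "payload": {"rows": [[[0.6, -0.3, 0], [0, 0, 0], 1], [[1.2, -0.3, 0], [0, 0, 0], 1], [[1.7, -0.3, 0], [0, 0, 0], 1], [[1.9, -0.3, 0], [0, 0, 0], 1], [[2.4, -0.8, 0], [0, 0, 0], 1], [[3.0, -1.2, 0], [0, 0, 0], 1], [[3.6, -1.6, 0], [0, 0, 0], 1], [[4.3, -1.9, 0], [0, 0, 0], 1], [[4.9, -2.2, 0], [0, 0, 0], 1], [[5.6, -2.4, 0], [0, 0, 0], 1]]}}

```text
clock: 10.75
tool_pos: [0.4939, -0.016, 0.1016]
eef_rot: [0.907, 0.421, -0.0, -0.0]
contact_force: [-0.7, -0.7, -0.7]
opening: 0.002
finger_force: 0.3
```

Run:
```python
from h import *
st=r.get_state(); print(st['tool_pos'],st['contact_force']); snap('wrist','w4')
```

```text
[ 0.49388722 -0.01596454  0.10161666] [-0.72562017 -0.68721234 -0.70805391]
```

View pics/w4.png

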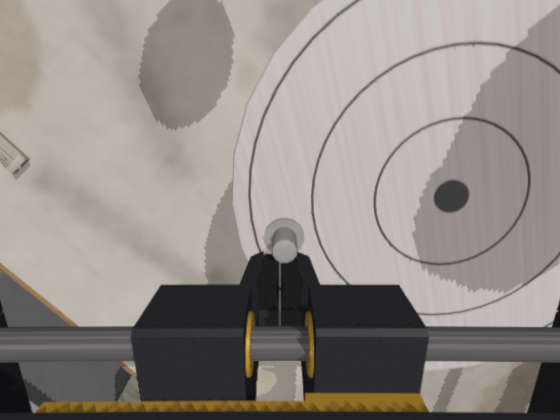

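The pin at (284,245) is centred on the fingers' front face and is turning with them. I'll continue the arc.

Emit:
{"api": "carry_out", "payload": {"rows": [[[0.7, -0.15, 0], [0, 0, 0], 1], [[1.4, -0.2, 0], [0, 0, 0], 1], [[2.1, -0.2, 0], [0, 0, 0], 1], [[2.85, -0.2, 0], [0, 0, 0], 1], [[3.55, -0.1, 0], [0, 0, 0], 1], [[4.25, 0.1, 0], [0, 0, 0], 1], [[4.9, 0.3, 0], [0, 0, 0], 1], [[5.6, 0.6, 0], [0, 0, 0], 1], [[6.2, 0.9, 0], [0, 0, 0], 1], [[6.8, 1.3, 0], [0, 0, 0], 1], [[7.2, 1.6, 0], [0, 0, 0], 1], [[7.5, 1.9, 0], [0, 0, 0], 1]]}}

```text
clock: 12.0
tool_pos: [0.5575, 0.0284, 0.1017]
eef_rot: [0.907, 0.421, 0.0, 0.0]
contact_force: [-0.3, -1.0, 0.7]
opening: 0.005
finger_force: 0.2
```

Emit:
{"api": "carry_out", "payload": {"rows": [[[0.1, 0.1, 0], [0, 0, 0], 1], [[0.2, 0.2, 0], [0, 0, 0], 1], [[0.2, 0.2, 0], [0, 0, 0], 1], [[0.2, 0.2, 0], [0, 0, 0], 1], [[0.2, 0.2, 0], [0, 0, 0], 1], [[-1, 0, 0], [0, 0, 0], 1], [[-2, 0, 0], [0, 0, 0], 1], [[-2, 0, -4], [0, 0, 0], 1], [[-2, 0, -8], [0, 0, 0], 1], [[-2, 0, -11], [0, 0, 0], 1], [[-2, 0, -11], [0, 0, 0], 1], [[-2, 0, -11], [0, 0, 0], 1]]}}

```text
clock: 13.2
tool_pos: [0.5434, 0.0124, 0.2119]
eef_rot: [0.907, 0.42, 0.0, -0.0]
contact_force: [-0.2, -0.4, -0.5]
opening: 0.002
finger_force: 0.0
```

Run:
```python
from h import *
st=r.get_state(); print(st['tool_pos'],st['contact_force'],st['clock']); a=snap('wrist','w5')['image']; b=snap('top','top5')['image']
cv2.imwrite('pics/both.png',np.vstack([cv2.resize(a,(400,300)),cv2.resize(b[120:300,150:390],(400,300))])[...,::-1])
```

```text
[0.54340823 0.0123754  0.21190868] [-0.18812915 -0.41581778 -0.54251155] 13.2
```

View pics/both.png

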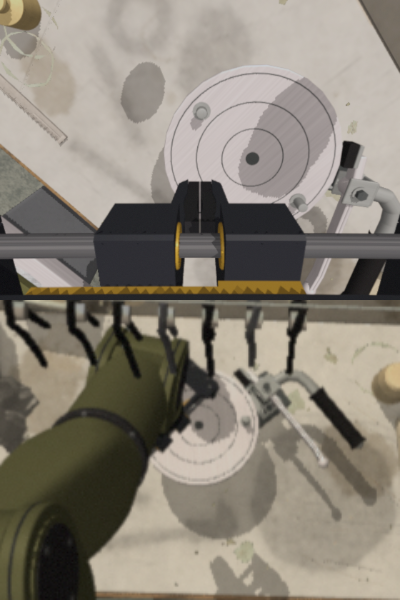

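In the upper half (wrist view) the pins are at (202,110) and (298,203) and the hub at (252,158). The lower half (top view) shows the lever out. Now I'll check the turn and that the wheel is still.

Emit:
{"api": "carry_out", "payload": {"rows": [[[0, 0, 0], [0, 0, 0], 1], [[0, 0, 0], [0, 0, 0], 1], [[0, 0, 0], [0, 0, 0], 1], [[0, 0, 0], [0, 0, 0], 1], [[0, 0, 0], [0, 0, 0], 1]]}}

```text
clock: 13.8
tool_pos: [0.544, 0.013, 0.2115]
eef_rot: [0.907, 0.421, -0.0, -0.0]
contact_force: [0.8, -0.3, 0.9]
opening: 0.006
finger_force: 0.0
```

Run:
```python
from h import *
s=load('w5'); P=onz(s,np.array([[202,110],[298,203]])*1.4,.112); W=onz(s,[[353,221]],.094)
a=P[0]-P[1]; print(P,W,np.linalg.norm(a),np.degrees(np.arctan2(a[1],a[0])),'moved',np.linalg.norm(P[0][:2]-[.497,-.048]))
t=snap('wrist','w6'); A,B=[cv2.cvtColor(x['image'],cv2.COLOR_RGB2GRAY).astype(int) for x in (s,t)]
print('diff',np.abs(A-B)[:240].mean(), np.abs(A-B)[:240].max(), r.get_state()['tool_pos'])
a0,b0=[load(f)['image'].astype(int).mean(2)[150:255,300:380] for f in('top0','top5')]; print('lever area diff',np.abs(a0-b0).mean())
```

```text
[[ 0.57126551  0.04141944  0.112     ]
 [ 0.58667292 -0.11364576  0.112     ]] [[ 0.57829127 -0.04192591  0.094     ]] 0.15582877051138377 95.6743305948581 moved 0.11623770118838296
diff 1.6699627976190476 98 [0.54404525 0.01301172 0.21161096]
lever area diff 21.72607142857143
```

Run:
```python
from h import *
s=load('w5'); t=snap('wrist','w7'); u=load('w6')
for b in (u,t):
  for (x,y) in ((283,154),(353,221),(480,265)):
    A=s['image'][y-14:y+14,x-14:x+14]; m=cv2.matchTemplate(np.ascontiguousarray(b['image'][y-24:y+24,x-24:x+24]),np.ascontiguousarray(A),cv2.TM_CCOEFF_NORMED); _,v,_,l=cv2.minMaxLoc(m); print((x,y),l[0]-10,l[1]-10,round(v,3))
s,b=load('top0'),load('top5')
A=s['image'][205:228,332:356]; m=cv2.matchTemplate(np.ascontiguousarray(b['image'][195:238,322:366]),np.ascontiguousarray(A),cv2.TM_CCOEFF_NORMED); print('ball top',cv2.minMaxLoc(m))
```

```text
(283, 154) 0 1 0.986
(353, 221) 0 1 0.996
(480, 265) 0 1 0.979
(283, 154) 0 1 0.986
(353, 221) 0 1 0.997
(480, 265) 0 1 0.985
ball top (-0.2959018051624298, 0.9986766576766968, (0, 12), (10, 10))
```

```bash
python3 -c "
from plant import r; print(r.finish_job())"
```

```text
the job is handed in; nothing more can be done
None
```

I handed the job in (no verdict came back): the brake was pressed to its bite at about 0.117 rad and held at about 12 N for over 1.2 s, the lever let fully back out, and the wheel pushed round about 88° (pin moved 116 mm) and left standing still; I saw nothing else on the bench move, though I didn't measure the caliper, weight, cup or rasp afterwards.

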